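# Make up two bench kits

### The arm

A 7-joint arm with a two-finger parallel gripper is mounted at the origin on a cart in front of the work surface, level with it; the furniture and walls round the work are solid. World frame = base frame: x ahead of the robot, y to its left, z up, the work surface at z = 0. Lengths are in m, angles in rad, forces in N, time in s.
With the tool pointing down it reaches from about 0.4 to 0.85 m from the base axis. Payload 6.9 kg.
Tool frame: the origin (TCP) lies midway between the tips of the shut fingers; the grasp point (between the pads) lies 19 mm behind it (robot.hold_point_z is the distance from the TCP to the grasp point, in m); z points along the fingers, y is the line along which they close (so a half turn about z gives the same grasp; the last joint's range is limited). The gripper opens to 85 mm and grips with 20 to 120 N. Pads are 22 mm wide; open, the fingers measure 114 mm over their backs; the gripper's body (76 mm by 85 mm) begins 54 mm behind the grasp point. The pads swing forward as they close: fully open they stand 13 mm farther back than shut.
Start: joints at [-1.177, 0.507, -0.238, 1.5, 0.126, 1.149, -0.155], TCP at [0.178, 0.599, 0.231] pointing down, gripper open.
Joint ranges: [-3.08, 3.08], [-0.24, 2.05], [-1.43, 1.35], [0, 2.5], [-1.52, 4.66], [0.17, 1.96], [-2.89, 2.89]. Speed limits (rad/s): [2.39, 2.39, 3.14, 3.14, 3.14, 3.14, 3.14].

### API

Orientations are given as a unit quaternion [x, y, z, w].
In Python, from rig import robot, kin, vision gives the robot as it stands. Calls block until the motion is done:
- robot.move_pose(position, orientation): joint-space move of the TCP to a pose.
- robot.servo_line(position, frame=None, rate=0.15, threshold=None): straight line of the TCP; frame=None keeps the orientation; rate is the mean speed in m/s. With threshold (N) it stops when the force on the tool has changed by that much, and returns True; else False.
- robot.move_j(angles): joint-space move.
- robot.gripper_to(opening): finger opening in m; the grip force is fixed at half the most; returns when the fingers have stopped.
- robot.pause(seconds).
- kin.solve_ik(position, orientation): joint angles nearest the present ones, or None.
- robot.read_state(): the state.
- vision.snapshot(name): name is "scene" or "top"; returns the picture (384x512x3 uint8, red, green, blue); there is no depth.
- vision.camera_info(name): a dict with "fx", "fy", "cx", "cy" (pixels), "k1" (the pictures are not rectified: a ray, as slopes to the right and down, at radius r is drawn at 1 + k1 r^2 times it, then the intrinsics apply), "camera_from_world" (4x4, takes a point from world to camera coordinates). Camera axes: x right, y down, z forward; pixel columns grow to the right and rows downward; lengths in m; the calibration is good to about 2 mm. A picture is of the moment at which its call begins. camera_info takes no time and is no camera call.
A pose or a line that the arm cannot do raises robot.PlanningError and nothing moves.
- robot.sign_off(): hands the job in; it is judged then, once.
The state is a dict: "time": time; "joint_pos": joint angles; "joint_vel": joint speeds; "effort": joint torques, N m; "tool_pos": TCP position; "ee_rot": TCP orientation; "ft_force": force on the tool from outside, world axes, zero at the start; "moment": the same for the moment, N m; "finger_gap": finger opening in m; "grip_force": force on a finger pad.
Only numpy, scipy, OpenCV 4.12 (cv2) and the standard library are available. Lean on these libraries where they do the work, as an engineer would, in place of code of your own. Each camera call takes 0.05 s, during which the arm holds its last target. There are 200 camera calls.

### The job

Make up the two kits from the row of stock at the front of the bench: the blue tray gets the small pink bottle with the red cap and the little white-capped vial; the yellow tray gets the blue-capped glass bottle, the small green bottle with the green cap and the amber dropper bottle. Stand each one upright in the pocket of its tray that is sized for it (largest thing in the largest pocket, smallest in the smallest), setting it down gently without dropping it, and leave the red-capped glass bottle in the row and the conical flask just behind the trays where they stand.

Things in the scene. Friction and masses are not known exactly. Their poses are not given: they have to be found in the camera images.
- blue_tray: Blue kit tray, fixed to the bench, 78 (x) x 130 (y) x 16 mm high, a small tab at each y end; origin: centre of underside, x across, y along it. Two square pockets 12 mm deep, grey floor 4 mm above the bench, centred across it: the larger, 62 x 62 mm, at y = +26 mm for the pink red-capped bottle; the smaller, 44 x 44 mm, at y = -35 mm for the vial.
- yellow_tray: Yellow kit tray, fixed to the bench, 96 (x) x 228 (y) x 16 mm high, a small tab at each y end; origin: centre of underside, x across, y along it. Three square pockets 12 mm deep, grey floor 4 mm above the bench, centred across it: 80 x 80 mm at y = +66 mm for the blue-capped glass bottle; 62 x 62 mm at y = -13 mm for the green bottle; 54 x 54 mm at y = -79 mm for the dropper bottle.
- red_buffer: Small pink plastic bottle with a red cap, about square with rounded edges, 38 x 38 mm (sides along its x and y), 86 mm high, body up to 70 mm, cap 31 mm wide above; 90 g; origin at the centre of its underside, z up.
- green_buffer: Small pale green plastic bottle with a green cap, the same shape as the pink one: 38 x 38 mm (sides along its x and y), 86 mm high, body up to 70 mm, cap 31 mm wide above; 90 g; origin at the centre of its underside, z up.
- vial: Little clear glass vial with yellowish contents and a white cap, round, 20 mm diameter, 48 mm high, cap 18 mm diameter from 38 mm up; 20 g; origin at the centre of its underside, z up.
- dropper: Amber glass dropper bottle with a black rubber teat, body round, 32 mm diameter, straight up to about 55 mm, then the shoulder; teat 11 mm diameter from 74 to 100 mm; 50 g; origin at the centre of its underside, z up.
- blue_cap_bottle: Empty clear glass bottle with a blue screw cap, round, 56 mm diameter up to 73 mm, then the neck and cap, 42 mm diameter, from 73 to 112 mm; 200 g; origin at the centre of its underside, z up.
- red_cap_bottle: Glass bottle with a red screw cap, in the row but not part of any kit, to be left alone: round, 56 mm diameter up to 71 mm, cap 42 mm diameter up to 109 mm; loose, 200 g; origin at the centre of its underside, z up.
- flask: Conical glass flask with pink contents behind the trays, to be left alone: 65 mm diameter at the foot, 105 mm high; loose, 90 g; origin at the centre of its underside, z up.
Things that resemble listed ones, but are neither listed nor needed, are in the scene too. Leave any purple look-alike of the dropper alone.

How it is judged:
By the outcome, as a careful person would: the job done as asked, in the order asked, and still so for the second after the job is handed in, with the robot touching nothing.
It also fails if it takes over 144 s, if anything falls off the work surface, if the arm or the gripper's body presses on something with over 40 N, if the wrist force passes 120 N, or if a joint passes its speed limit or range.

## Working session

There is one attempt and no reset: what is moved stays moved. The work goes in short steps, each a Python script; the robot and the scene stay as the last script left them, time stands still between calls to the robot, and variables do not carry over. Pictures are saved under pics/ and viewed, at most 14 in all, crops included, and the job is handed in when it is done.

```bash
mkdir -p pics; ls; python3 - <<'E'
from rig import robot,kin,vision
import cv2
for n in("scene","top"):
    im=vision.snapshot(n); cv2.imwrite(f"pics/{n}0_raw.png",im[...,::-1])
    cv2.imwrite(f"pics/{n}0.png",cv2.resize(im[...,::-1],(800,600),interpolation=cv2.INTER_CUBIC))
    print(vision.camera_info(n))
s=robot.read_state();print(s["time"],s["ee_rot"],s["finger_gap"],robot.hold_point_z)
E
```

```text
pics
{'fx': 448.90225677789556, 'fy': 448.90225677789556, 'cx': 252.79057233175402, 'cy': 194.4917775488971, 'k1': -0.04905548539956801, 'camera_from_world': array([[ 0.85184893, -0.5236369 , -0.01256151, -0.46429205],
       [-0.31965537, -0.50071577, -0.80442785,  0.24074391],
       [ 0.41493836,  0.68926636, -0.59391754,  0.88314072],
       [ 0.        ,  0.        ,  0.        ,  1.        ]])}
{'fx': 406.04298588497034, 'fy': 406.04298588497034, 'cx': 255.23301914305546, 'cy': 192.45237407556584, 'k1': -0.09199006865043949, 'camera_from_world': array([[-0.0192804 , -0.99951697,  0.02437386,  0.01733059],
       [-0.99021015,  0.01571866, -0.13869671,  0.55114097],
       [ 0.13824659, -0.02680938, -0.99003492,  1.08071919],
       [ 0.        ,  0.        ,  0.        ,  1.        ]])}
0.1 [ 1.43897011e-01  9.89592350e-01 -7.90798571e-04 -7.19586734e-05] 0.08548333766527089 0.0187
```

View pics/top0.png

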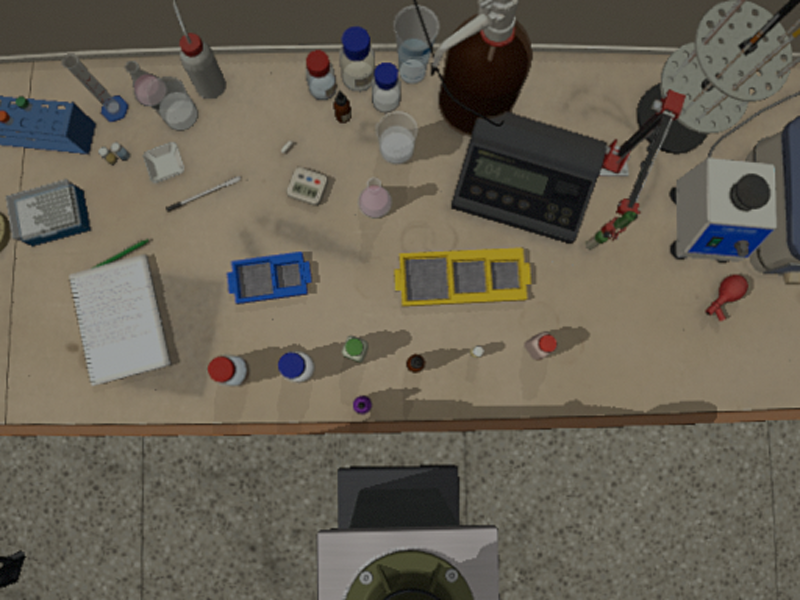

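View pics/scene0.png

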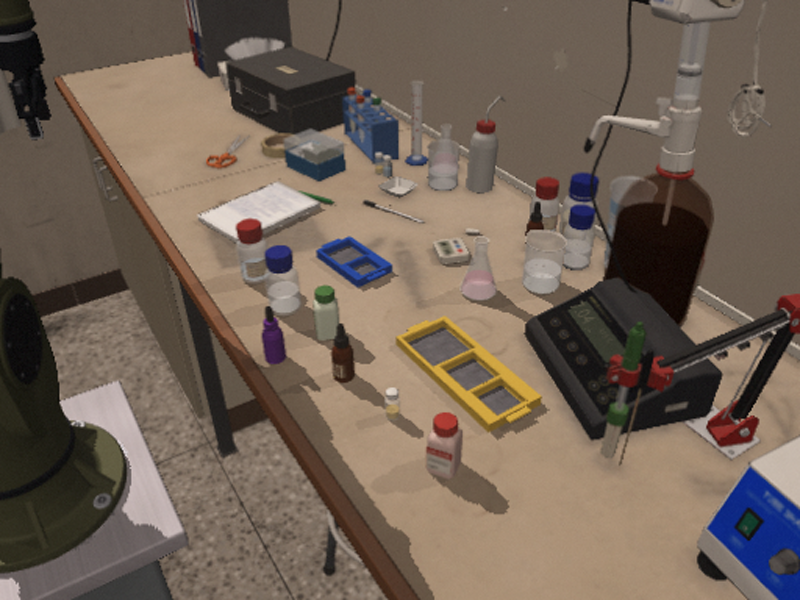

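The top view shows the row, left to right: red-capped, blue-capped (295,366), green (355,348), dropper (415,363), vial (478,350), pink (545,345). The purple look-alike is at (362,405), and the trays are at (270,277) and (463,277). Next I'll enlarge crops.

```bash
python3 - <<'E'
import cv2
t=cv2.imread("pics/top0_raw.png"); s=cv2.imread("pics/scene0_raw.png")
def crop(im,x,y,w,h,k,n):
    c=cv2.resize(im[y:y+h,x:x+w],None,fx=k,fy=k,interpolation=cv2.INTER_CUBIC)
    for i in range(0,w,20):cv2.putText(c,str(x+i),(i*k,8),0,.3,(255,255,255));cv2.line(c,(i*k,9),(i*k,14),(255,255,255))
    for i in range(0,h,20):cv2.putText(c,str(y+i),(0,i*k),0,.3,(255,255,255))
    cv2.imwrite(n,c)
crop(t,130,155,130,115,6,"pics/t1.png"); crop(t,245,150,130,100,6,"pics/t2.png"); crop(s,145,130,210,180,3,"pics/s1.png")
E
```

```text
(no output)
```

View pics/t1.png

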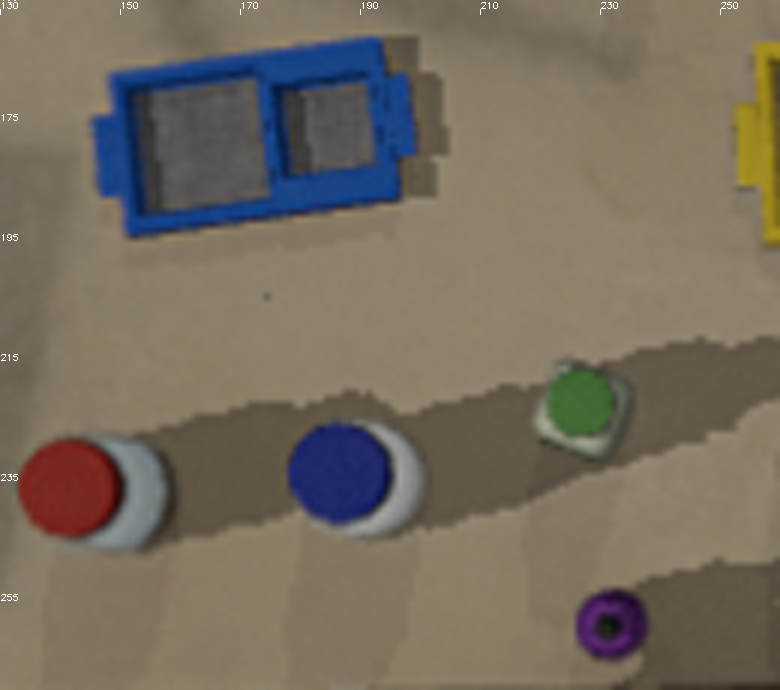

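View pics/t2.png

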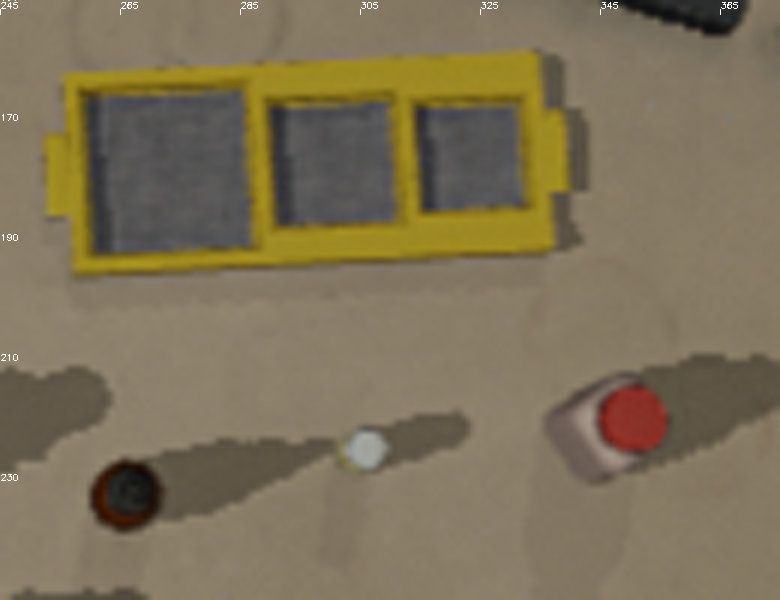

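View pics/s1.png

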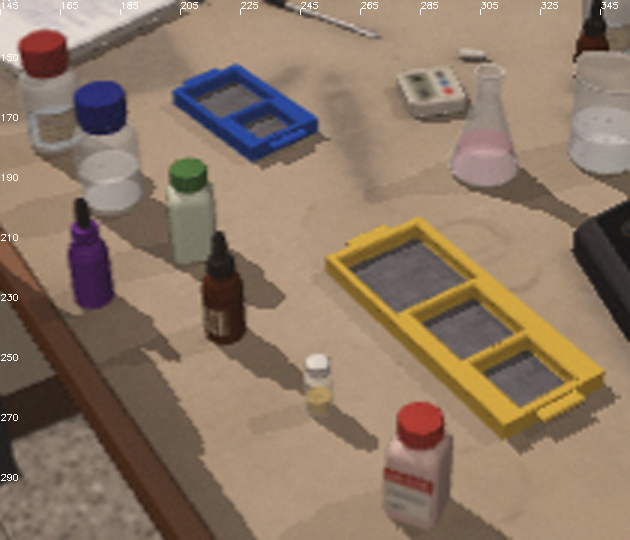

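Crops: the blue tray's large pocket and the yellow tray's 80 mm pocket are both on the left (+y). The green body is turned about 22° in the image and the pink about -30°. Cap tops are t1 (340,473) and (581,403), and t2 (128,490), (365,450) and (633,419). Next I'll fit poses using both cameras.

```bash
cat > fit.py <<'E'
from rig import robot,kin,vision
import numpy as np, json
from scipy.optimize import least_squares
CI={n:vision.camera_info(n) for n in("top","scene")}
def proj(n,P):
    c=CI[n];q=(c["camera_from_world"]@np.c_[P,np.ones(len(P))].T)[:3].T
    s=q[:,:2]/q[:,2:]; s=s*(1+c["k1"]*(s**2).sum(1,keepdims=True))
    return s*[c["fx"],c["fy"]]+[c["cx"],c["cy"]]
def raw(p,off,k): return (np.array(p,float).reshape(-1,2)+.5)/k-.5+off
T1=lambda p:raw(p,(130,155),6); T2=lambda p:raw(p,(245,150),6); S=lambda p:raw(p,(145,130),3)
def fit(loc,obs,yaw,a0=0.):  # loc points in the body frame; obs: camera -> (indices, pixels)
    loc=np.array(loc,float)
    def res(v):
        a=v[2] if yaw else 0; c,s=np.cos(a),np.sin(a)
        P=np.c_[loc[:,0]*c-loc[:,1]*s+v[0],loc[:,0]*s+loc[:,1]*c+v[1],loc[:,2]]
        return np.concatenate([(proj(n,P[i])-px).ravel() for n,(i,px) in obs.items()])
    r=least_squares(res,[.5,0,a0][:3 if yaw else 2],loss="soft_l1")
    return r.x,np.round(res(r.x),1)
E
cat > m1.py <<'E'
from fit import *
out={}
for n,h,t,s in [("red_buffer",.086,T2((633,419)),S((420,412))),("vial",.048,T2((365,450)),S((317,360))),
  ("blue_cap_bottle",.112,T1((340,473)),S((101,93))),("green_buffer",.086,T1((581,403)),S((188,168))),
  ("dropper",.1,T2((128,490)),S((219,236))),("red_cap",.109,T1((70,488)),S((45,40)))]:
    for o in ({"top":([0],t)},{"top":([0],t),"scene":([0],s)}):
        x,r=fit([[0,0,h]],o,False); print(n,np.round(x,4),r)
    out[n]=list(x)
def rect(w,l): return [[sx*w/2,sy*l/2,.016] for sx,sy in((1,1),(1,-1),(-1,-1),(-1,1))]
I=[0,1,2,3]
for n,b,t,s in [("blue_tray",rect(.078,.13),T1([108,73,382,37,402,200,127,236]),S([236,66,318,121,255,159,174,97])),
  ("yellow_tray",rect(.096,.228),T2([64,73,541,50,556,249,75,274]),S([416,218,605,376,506,436,327,262]))]:
    x,r=fit(b,{"top":(I,t),"scene":(I,s)},True); print(n,np.round(x,4),r); out[n]=list(x)
# yaw of the square bottles from edges of the body top (z=.07) / foot
def gp(px,z,n="top"):
    return least_squares(lambda v:(proj(n,np.array([[*v,z]]))-px).ravel(),[.5,0]).x
for n,e in [("green",[(T1((565,358)),.07),(T1((632,385)),.07),(T1((603,460)),.07),(T1((535,420)),.07)]),("pink",[(T2((547,420)),.01),(T2((597,483)),.01),(T2((547,420)),.01),(T2((625,375)),.01)])]:
    g=[gp(*q) for q in e]
    for a,b in zip(g,g[1:]): print(n,np.round(np.degrees(np.arctan2(*(b-a)[::-1])),1),round(np.linalg.norm(b-a),4))
json.dump(out,open("poses.json","w"))
E
python3 m1.py
```

```text
red_buffer [ 0.4688 -0.2403] [-0.  0.]
red_buffer [ 0.4706 -0.2394] [-0.4 -0.7 -0.2  0.8]
vial [ 0.4598 -0.1267] [0. 0.]
vial [ 0.4609 -0.1268] [ 0.  -0.4 -0.3  0.2]
blue_cap_bottle [0.439  0.1865] [0. 0.]
blue_cap_bottle [0.4404 0.1868] [-0.1 -0.5 -0.4  0.6]
green_buffer [0.4687 0.0856] [ 0. -0.]
green_buffer [0.4692 0.0855] [ 0.1 -0.2 -0.2  0.1]
dropper [ 0.4416 -0.0162] [0. 0.]
dropper [ 0.4422 -0.0188] [ 1.  -0.2 -0.6 -1. ]
red_cap [0.4344 0.3019] [0. 0.]
red_cap [0.4359 0.302 ] [-0.  -0.6 -0.5  0.5]
blue_tray [0.6019 0.2399 0.1293] [ 0.6  0.3  0.3 -0.3  0.4 -0.6  0.5  0.   0.2 -0.1 -0.1 -0.3 -1.3 -2.9
 -0.7 -1.5]
yellow_tray [ 0.5982 -0.1118  0.0387] [ 0.5  0.3  0.2  0.1  0.6 -0.   0.6  0.2  0.9  0.3  0.1 -0.8 -0.4 -2.7
 -0.7 -0.8]
green -112.9 0.032
green 158.1 0.0354
green 58.7 0.0348
pink -143.2 0.0376
pink 36.8 0.0376
pink -61.8 0.0435
```

The fits agree across cameras to about 2 mm. The x and y values are within reach, and spacings are consistent with the sizes. I'll start with the pink bottle.

```bash
cat > act.py <<'E'
from rig import robot,kin,vision
import numpy as np, json, cv2
from scipy.spatial.transform import Rotation as R
P=json.load(open("poses.json"))
def quat(a): # tool down, closing line at world angle a
    c,s=np.cos(a),np.sin(a); return R.from_matrix(np.c_[[-s,c,0],[c,s,0],[0,0,-1]]).as_quat()
def best(p,a):
    j0=np.array(robot.read_state()["joint_pos"]); o=[]
    for q in (quat(a),quat(a+np.pi)):
        j=kin.solve_ik(p,q)
        if j is not None: o.append((np.abs(np.array(j)-j0).max(),q))
    return min(o,key=lambda t:t[0])[1]
def pocket(tray,y):
    x0,y0,a=P[tray]; return np.array([x0-y*np.sin(a),y0+y*np.cos(a)]),a
def st(l):
    s=robot.read_state(); print(l,"t%.1f"%s["time"],np.round(s["tool_pos"],4),"gap%.4f"%s["finger_gap"],"grip%.0f"%s["grip_force"],np.round(s["ft_force"],1)); return s
def pick(n,ang,z,open_,lift=.14):
    x,y=P[n]; p=lambda h:[x,y,z+h]
    q=best(p(lift),ang); robot.move_pose(p(lift),q); robot.gripper_to(open_)
    robot.servo_line(p(.03),rate=.2); hit=robot.servo_line(p(0),rate=.06,threshold=8); st(f"down hit={hit}")
    if hit: raise SystemExit("contact on descent")
    robot.gripper_to(0.0); s=st("gripped"); robot.servo_line(p(lift),rate=.15); st("lifted"); return s
def place(tray,yp,z,open_,lift=.14):
    (x,y),a=pocket(tray,yp); p=lambda h:[x,y,z+.004+h]
    robot.move_pose(p(lift),best(p(lift),a)); st("over")
    robot.servo_line(p(.012),rate=.15); robot.pause(.3)
    print("touch",robot.servo_line(p(-.004),rate=.02,threshold=2.5)); st("set")
    robot.gripper_to(open_); st("open"); robot.servo_line(p(lift),rate=.2)
def snap(n,f,box=None,k=1.5625):
    im=vision.snapshot(n)[...,::-1]
    if box: x,y,w,h=box; im=im[y:y+h,x:x+w]
    cv2.imwrite(f,cv2.resize(im,None,fx=k,fy=k,interpolation=cv2.INTER_CUBIC))
E
python3 - <<'E'
from act import *
pick("red_buffer",np.radians(31),.028,.065)
snap("scene","pics/p1.png")
E
```

```text
down hit=False t4.9 [ 0.4705 -0.2396  0.0279] gap0.0653 grip0 [ 0.5 -0.5  0.2]
gripped t5.3 [ 0.4707 -0.2396  0.0284] gap0.0368 grip60 [-1.2  0.3  4.6]
lifted t6.3 [ 0.4703 -0.2389  0.1671] gap0.0370 grip60 [-0.   0.  -0.9]
```

View pics/p1.png

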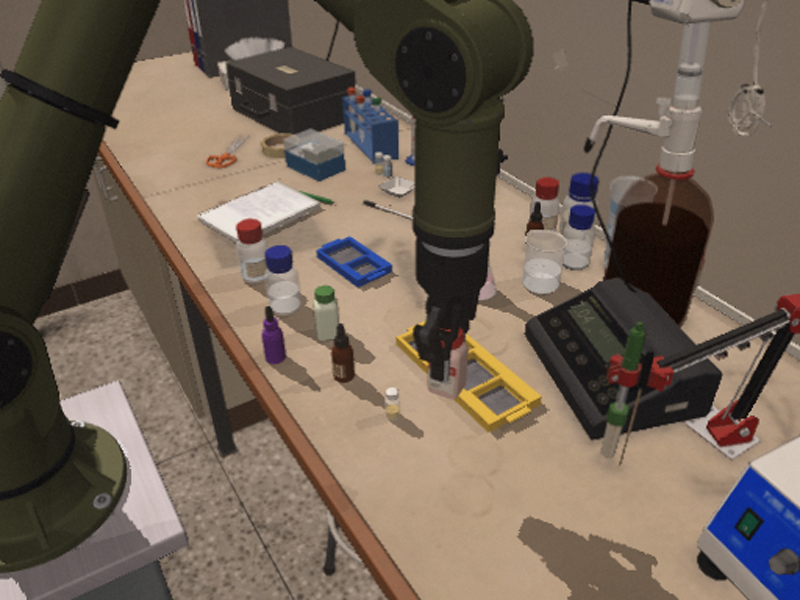

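The pink bottle is held upright at (450,370) with a gap of 37 mm, as expected. I'll place it, then do the vial.

```bash
python3 - <<'E'
from act import *
place("blue_tray",.026,.028,.058)
pick("vial",0,.016,.045)
snap("scene","pics/p2.png")
E
```

```text
over t8.3 [0.5989 0.2641 0.1723] gap0.0370 grip60 [ 0.1 -0.1 -1.2]
touch True
set t10.2 [0.5984 0.2657 0.0325] gap0.0372 grip61 [-2.1 -0.   7. ]
open t10.5 [0.5978 0.2658 0.0314] gap0.0581 grip0 [ 1.4 -0.8  0.8]
down hit=False t14.5 [ 0.4608 -0.127   0.0159] gap0.0448 grip0 [ 0.1 -0.7  0.7]
gripped t14.9 [ 0.4611 -0.1269  0.0165] gap0.0183 grip59 [-0.9  0.7  5.5]
lifted t16.0 [ 0.4606 -0.1264  0.1552] gap0.0184 grip59 [ 0.6 -0.1 -0.6]
```

View pics/p2.png

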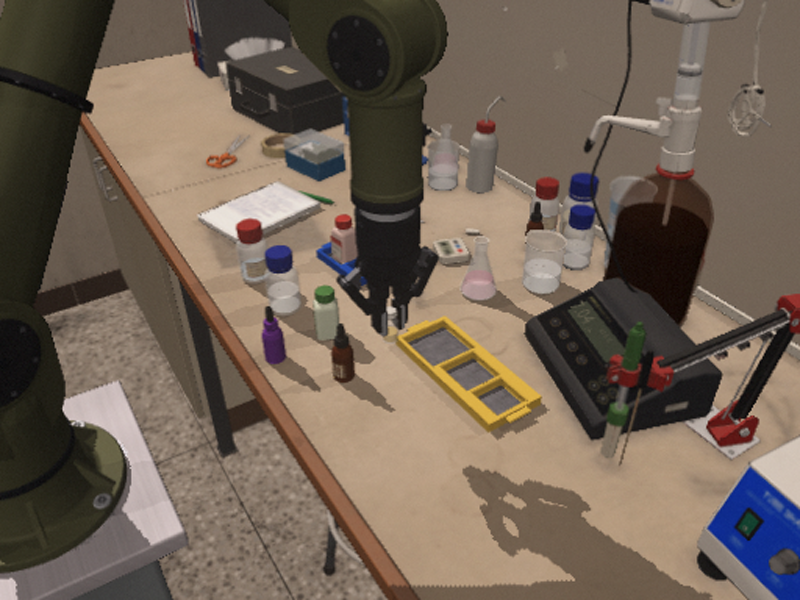

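The pink bottle is standing in the blue tray at (343,240) and the vial is gripped at (392,315). I'll place the vial and pick the blue-capped bottle by its cap.

```bash
python3 - <<'E'
from act import *
place("blue_tray",-.038,.016,.036)
pick("blue_cap_bottle",0,.069,.068)
place("yellow_tray",.066,.069,.064)
robot.move_pose([.45,-.25,.25],best([.45,-.25,.25],0))
snap("top","pics/p3.png",(120,140,260,135),3)
E
```

```text
over t17.4 [0.6068 0.1999 0.1604] gap0.0182 grip59 [0.4 0.2 0.3]
touch True
set t19.2 [0.6067 0.2023 0.0205] gap0.0185 grip59 [-0.7 -0.7  6.4]
open t19.6 [0.606  0.2024 0.0197] gap0.0357 grip0 [ 0.1 -0.2  0.2]
down hit=False t24.2 [0.4403 0.1866 0.0688] gap0.0679 grip0 [ 0.6 -0.4 -0.2]
gripped t24.6 [0.4395 0.1868 0.0696] gap0.0410 grip66 [-3.2 -0.6  8.6]
lifted t25.7 [0.4398 0.1867 0.2083] gap0.0409 grip65 [ 0.6  0.2 -1.1]
over t26.8 [ 0.5953 -0.0438  0.2124] gap0.0409 grip65 [ 0.9  0.2 -1.7]
touch True
set t28.7 [ 0.5956 -0.0457  0.0737] gap0.0406 grip66 [-0.5  0.3  6.4]
open t29.0 [ 0.5948 -0.0456  0.0728] gap0.0642 grip0 [-0.3  0.4  0.4]
```

View pics/p3.png

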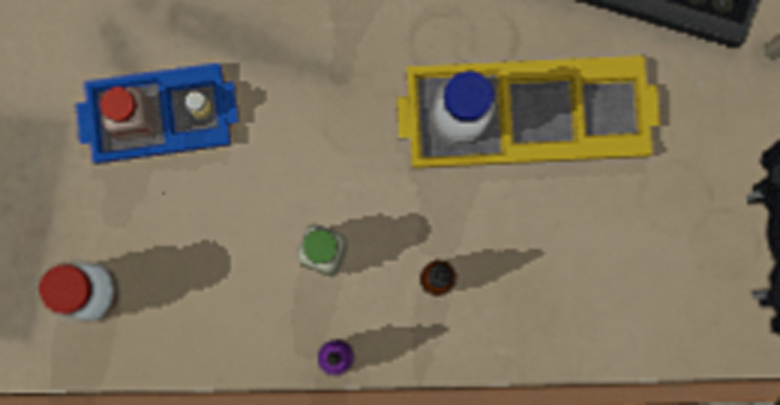

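Pink and vial stand in the blue tray at (120,105) and (196,103), and the blue-capped bottle is in the large yellow pocket at (465,103). The green bottle and dropper are next.

```bash
python3 - <<'E'
from act import *
pick("green_buffer",np.radians(-23),.028,.062)
place("yellow_tray",-.016,.028,.056)
pick("dropper",0,.031,.058)
snap("scene","pics/p4.png")
E
```

```text
down hit=False t33.8 [0.4691 0.0853 0.0278] gap0.0620 grip0 [-0.3 -0.3 -0.2]
gripped t34.1 [0.4694 0.0855 0.0284] gap0.0373 grip60 [-0.2 -0.4  4.7]
lifted t35.2 [0.4686 0.0855 0.1673] gap0.0369 grip60 [ 0.6  0.8 -1.5]
over t36.2 [ 0.5984 -0.1261  0.1712] gap0.0369 grip60 [ 0.2 -0.  -0.9]
touch True
set t38.1 [ 0.5988 -0.1277  0.0325] gap0.0372 grip61 [-0.3 -0.4  6.2]
open t38.4 [ 0.5981 -0.1274  0.0316] gap0.0560 grip0 [1.1 0.  0.3]
down hit=False t41.6 [ 0.4422 -0.0189  0.031 ] gap0.0577 grip0 [-0.5 -0.3  0.3]
gripped t42.0 [ 0.4424 -0.0188  0.0315] gap0.0303 grip59 [-0.8 -1.1  6. ]
lifted t43.0 [ 0.4416 -0.0186  0.1704] gap0.0301 grip59 [1.  0.2 0.4]
```

View pics/p4.png

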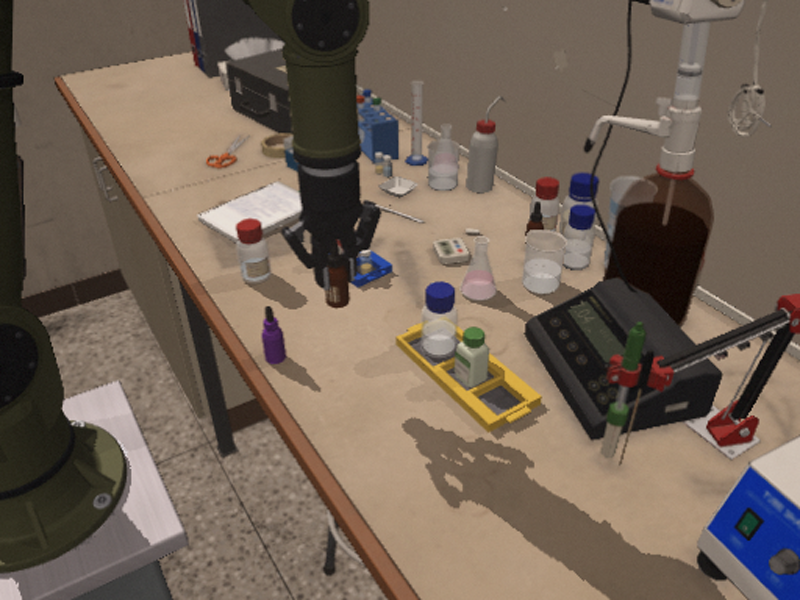

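The green bottle stands in its pocket at (472,358) and the dropper is held upright at (338,280). I'll place the dropper.

```bash
python3 - <<'E'
from act import *
place("yellow_tray",-.080,.031,.050)
p=[.45,-.35,.28]; robot.move_pose(p,best(p,0)); robot.pause(.5); st("clear")
snap("top","pics/p5.png",(120,110,260,160),3); snap("scene","pics/p6.png",(140,120,220,160),3.6)
E
```

```text
over t44.0 [ 0.6006 -0.1903  0.1743] gap0.0300 grip59 [ 0.3  1.1 -0.5]
touch True
set t45.9 [ 0.6012 -0.1917  0.0356] gap0.0301 grip60 [0.4 0.5 5.8]
open t46.2 [ 0.6006 -0.1913  0.0348] gap0.0505 grip0 [-0.3  0.6 -0.2]
clear t48.5 [ 0.4502 -0.3498  0.2799] gap0.0500 grip0 [ 0.4  0.4 -0.3]
```

View pics/p5.png

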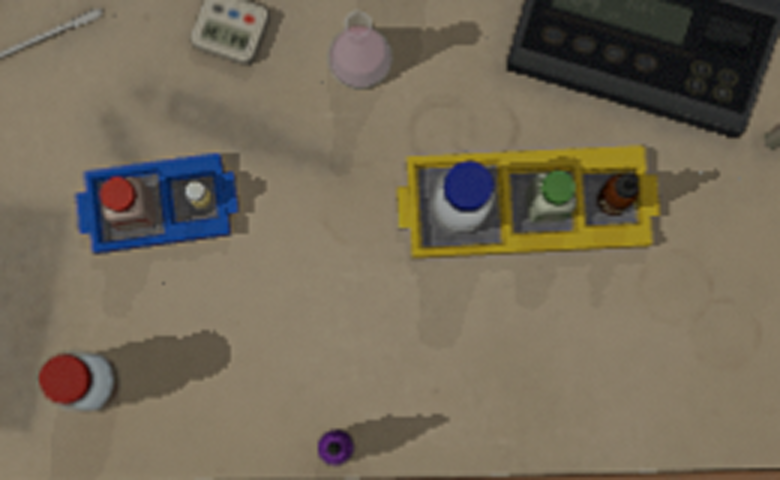

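View pics/p6.png

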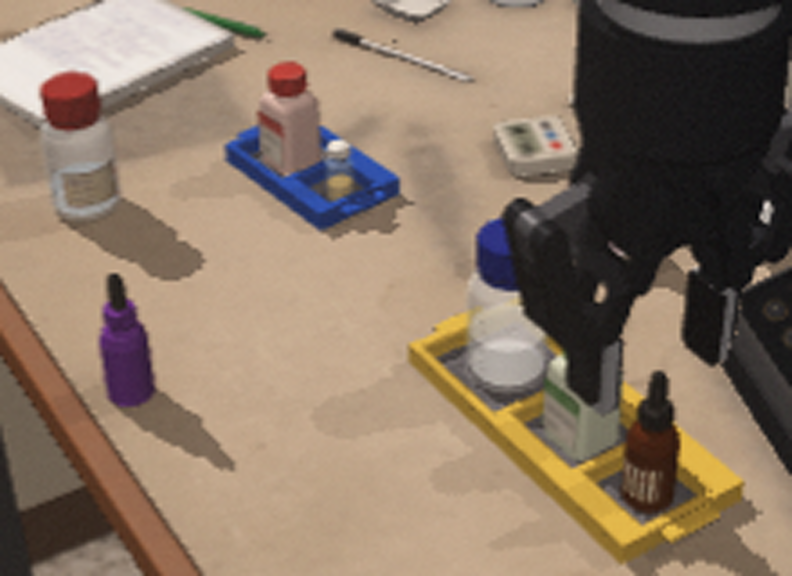

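All five stand upright in their pockets. In the top view, the pink bottle is at (120,195), the vial at (196,193), blue-capped at (467,190), green at (555,190) and the dropper at (618,195). The red-capped bottle at (75,380), the flask at (360,55) and the purple look-alike are undisturbed.

```bash
python3 -c "
from rig import robot
print(robot.sign_off())"
```

```text
the job is handed in; nothing more can be done
None
```

I made up both kits and handed the job in at about 48 s: all five items stand upright in their pockets, and the red-capped bottle, the flask and the purple look-alike were not touched.

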